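# Hold a new clamp pad against a phone holder's sprung jaw

### The arm

A 6-joint arm with a two-finger parallel gripper is mounted at the origin on the work surface. World frame = base frame: x ahead of the robot, y to its left, z up, the work surface at z = 0. Lengths are in m, angles in rad, forces in N, time in s.
With the tool pointing down it reaches from about 0.25 to 0.775 m from the base axis. Payload 4 kg.
Tool frame: the origin (TCP) lies midway between the tips of the shut fingers; the grasp point (between the pads) lies 19 mm behind it; y points along the fingers, x is the direction in which the jaws open and shut, and the axes are right-handed (so a half turn about y gives the same grasp; the last joint's range is limited). The gripper opens to 94 mm and grips with 3 to 60 N. Pads are 16 mm wide; open, the fingers measure 119 mm over their backs; the gripper's body (75 mm by 177 mm) begins 78 mm behind the grasp point.
Start: joints at [-1.211, 0.087, 1.371, -0, 1.684, -0.103], TCP at [0.246, -0.492, 0.206] pointing down, gripper open.
Joint ranges: [-3.1, 3.1], [-0.76, 2.03], [0.27, 2.55], [-1.08, 4.22], [0.17, 2.65], [-2.57, 2.57]. Speed limits (rad/s): [2.79, 2.79, 3.14, 3.14, 3.14, 3.14].

### API

Orientations are given as [roll, pitch, yaw] about the fixed x, y, z axes, in that order (R = Rz(yaw) Ry(pitch) Rx(roll)).
In Python, from bench import robot gives the robot as it stands.
- The arm moves only by the shell command python3 -m creep 'ROWS'. ROWS is JSON, a list of rows, each a list of 7 numbers: the shift along the tool's x, y, z in mm, then the turn, a rotation vector about the tool's x, y, z in degrees, then the closure in counts, from 0 (fully open) to 255 (shut). A call has 1 to 5 rows; each row is the pose to reach, as a shift and turn from the pose commanded when the call began, along the tool's axes at that moment; what a row does not reach only later rows make up. A row lasts 1/8 s, in which the tool goes at most 62.5 mm and 10.7 degrees, less where a joint would pass 70% of its speed; a pose out of reach is approached as far as the arm can. A call with a gripper value outside its range is refused whole. The fingers move at their own pace and stop on an object; the grip force is fixed at half the most. Time passes only in rows, so rows that repeat a pose let the fingers close. It gives the time, the measured TCP pose, the force and the opening at its end, in the units of the state.
- robot.get_obs(): the state, without advancing time (a new reading comes with each control period).
- robot.snapshot(name): name is "scene" or "side" or "wrist"; returns a dict with "color" (384x512x3 uint8, blue, green, red), "fx", "fy", "cx", "cy" (pixels), "world_from_camera" (4x4, takes a point from camera to world coordinates); the wrist camera has in their place "mount" (4x4, takes a point from camera to tool coordinates, whose origin is the TCP and whose axes are the tool frame's). Camera axes: x right, y down, z forward; pixel columns grow to the right and rows downward; lengths in m; the calibration is good to about 2 mm. A picture is of the moment at which its call begins: read the wrist's pose just before it. There is no depth.
- robot.close_job(): hands the job in, once; it reports no verdict.
Trained networks look in the newest picture that a camera, given by its name, has taken for a name from the list of things; names that differ only in an ending like _2 or _b are one class to them, and where a whole thing is asked for, a point or a joint stands for the part that bears it (a point fixed in the world has none). Each returns a list of dicts, best first, with "p" (0 to 1); they miss things now and then, are a little off and sometimes report something else, mostly with a low value. They report only what shows in the picture. A call takes as long as a camera call. They do not tell look-alikes from the thing itself.
- robot.spot_in(name, camera): "point" ([x, y, z] in m, in world coordinates, good to about 4 mm: the middle of the surface that is visible of it).
- robot.landmark_of(name, camera): "point" ([x, y, z] in m, in world coordinates, good to about 4 mm: a listed point, or the origin of a listed thing).
The state is a dict: "time": time; "joint_positions": joint angles; "qvel": joint speeds; "joint_torque": joint torques, N m; "tool_pos": TCP position; "ee_rot": TCP orientation; "wrist_force": force on the tool from outside, world axes, zero at the start; "wrist_torque": the same for the moment, N m; "width": finger opening in m.
Only numpy, scipy, OpenCV 4.12 (cv2) and the standard library are available. Lean on these libraries where they do the work, as an engineer would, in place of code of your own. Each camera call takes 0.05 s, during which the arm holds its last target.

### The job

The phone holder needs its new clamp pad (the one with the broad heel) screwed on: stand the pad heel down in the holder's channel with its flat face towards the sprung jaw and a finger's width or more clear of it, then slide it along the channel against the jaw and press steadily with about 10 N, which drives the jaw back about 10 mm, midway between the two pale lines on each rail. Keep that push steady for at least three seconds and finish while still holding it there with the gripper, for someone to drive the screws; never ram the jaw to the end of its travel, and leave everything else on the desk where it is.

Things in the scene. Friction and masses are not known exactly. Their poses are not given: they have to be found in the camera images.
- pad: New clamp pad, grey plastic, 80 g, standing heel down. Upright block 20 (x) x 48 (y) x 46 (z) mm on a foot flange 6 mm thick, 62 mm wide in y, from x = +10 (flat face, two dark screw holes) back to x = -24 mm (the heel). Origin on the underside below the block's middle; z up, x towards the flat face that must meet the jaw. Grip it across the 48 mm. May swap places with the old pad.
- pad_face (a point): Point on the pad's flat face, 10 mm in front of the pad's origin and 22 mm up.
- pad_heel (a point): Point on the rear edge of the pad's heel, 24 mm behind the pad's origin and 3 mm up.
- holder: Black phone holder lying on its back, fixed to the desk, 190 (x) x 90 (y) mm. Origin on the desk under its middle; x: along the channel to the jaw (pressing direction); z up. Channel floor 12 mm above the desk, 68 mm wide between two 10 mm rails 6 mm high, from a ledge (x = -85 mm, top 28 mm over the desk) to the jaw (x = +30). Behind it, x = 73 to 95, a 52 mm high spring housing.
- channel (a point): Point on the channel floor, midway between the rails, at x = -30 mm in the holder's frame (60 mm before the jaw's rest face): a good place to set the pad down. 
- jaw (a joint): How far the sprung jaw is pushed back along the holder's +x, in m: 0 at rest, end stop 0.020. Spring without preload, 1 mm per newton (1000 N/m): 0.010 is a 10 N push. Jaw: black, 16 mm thick, 38 mm wide and 40 mm high above the channel floor, with a foot 60 mm wide, 6 mm high. Two thin pale lines across each rail top mark 6 and 14 mm of travel of its face.
- jaw_face (a point): Middle of the jaw's face (it moves with the jaw), 22 mm above the channel floor.
- old_pad: Old clamp pad, same grey plastic, no heel or flange: 18 x 48 x 30 mm high, origin under its middle. Leave alone.
- turntable: Small round clear acrylic turntable, 170 mm across, 22 mm high, origin under its middle. Leave alone.
- dish: Small steel dish with screws, 60 mm across, 18 mm high, on the turntable, origin under its middle. Leave alone.
- tin: Stainless steel lunch tin with latches, 114 x 172 x 60 mm high, origin under its middle. Leave alone.
- pot: Teal ceramic pen pot, 80 mm across, 100 mm high, with pens up to 165 mm high, origin under its middle. Leave alone.
- case: Orange hard controller case, 165 x 115 x 42 mm high, origin under its middle. Leave alone.
- phone: Phone lying flat, 150 x 72 x 9 mm, origin under its middle. Leave alone.
- screwdriver: Screwdriver lying on the desk, about 200 mm long. Leave alone.
There are look-alikes about, which are no part of the job. Leave any purple look-alike of the pad alone. Leave any blue look-alike of the holder alone.

How it is judged:
On the way, in this order (a step that is already met when the one before it is completed fails the run):
1. the pad stands heel down on the channel floor between the rails, at least 10 mm clear of the jaw, which is at rest (z of pad in the frame of holder between 0.009 and 0.015 m and y of pad in the frame of holder between -0.006 and 0.006 m and angle between pad's own z axis and vertical below 0.1 rad and angle between the x axis of pad and the x axis of holder, either way round below 0.12 rad and x of pad in the frame of holder between -0.08 and 0.01 m and x of each of pad_heel, pad_face in the frame of holder below 0.02 m and value of joint jaw below 0.002 m), for 0.2 s.
2. the pad's flat face is pressed on the jaw with a steady 5 to 15 N for 2.5 s (z of pad in the frame of holder between 0.009 and 0.015 m and y of pad in the frame of holder between -0.006 and 0.006 m and angle between pad's own z axis and vertical below 0.1 rad and angle between the x axis of pad and the x axis of holder, either way round below 0.12 rad and contact force between pad and jaw between 5 and 15 N and value of joint jaw between 0.005 and 0.015 m and velocity of joint jaw between -0.008 and 0.008 m/s and x of pad_heel in the frame of holder below 0.018 m and x of pad_face in the frame of holder above 0.03 m and contact force between the fingers and pad above 1 N), for 2.5 s.
At the end, for the whole second after the job is handed in: The pad stands on the channel floor (within 3 mm), upright (0.1 rad), square to the channel (0.12 rad), heel away from the jaw, and the gripper, still touching it, presses its flat face on the jaw with 5 to 15 N, the jaw pushed back 5 to 15 mm and still (all of step 2); the arm keeps its last pose, push and grip.
It fails at once if the jaw is rammed to the end of its travel (over 19 mm) (value of joint jaw above 0.019 m).
It fails at once if another thing on the desk (old pad, turntable, dish, tin, pot, case, phone, screwdriver) is moved by more than 20 mm (distance of any of old_pad, turntable, dish, tin, pot, case, phone, screwdriver from where it was at the start of the episode above 0.02 m).
It also fails if it takes over 48 s, if anything falls off the work surface, if the arm or the gripper's body presses on something with over 40 N, if the wrist force passes 120 N, or if a joint passes its speed limit or range.

## Working session

There is one attempt and no reset: what is moved stays moved. The work goes in short steps, Python scripts to look and compute and a shell command to move; the robot and the scene stay as the last step left them, time stands still between calls to the robot, and variables do not carry over. Pictures are saved under pics/ and viewed, and the job is handed in when it is done.

```bash
ls; mkdir -p pics; python3 - <<'E'
from bench import robot
import cv2,json
o=robot.get_obs(); print(o['time'],o['tool_pos'],o['ee_rot'],o['width'])
for c in("scene","side","wrist"):
    s=robot.snapshot(c); cv2.imwrite(f"pics/{c}0.png",s["color"])
    for n in("pad","pad_face","pad_heel","holder","channel","jaw_face","old_pad"):
        for d in robot.landmark_of(n,c)[:3]: print(c,n,[round(float(v),3) for v in d["point"]],round(d["p"],2))
print(robot.get_obs()['time'])
E
```

```text
pics
0.0 [ 0.24534635 -0.491639    0.20433428] [-1.57058506  0.00214928 -1.10799508] 0.09385228848414526
scene pad [0.54, 0.129, 0.002] 0.77
scene pad [0.585, 0.217, -0.003] 0.64
scene pad_face [0.586, 0.205, 0.023] 0.67
scene pad_face [0.536, 0.139, 0.019] 0.65
scene pad_heel [0.562, 0.117, 0.001] 0.72
scene pad_heel [0.579, 0.237, -0.003] 0.66
scene holder [0.228, 0.292, 0.0] 0.87
scene holder [0.509, -0.119, -0.001] 0.62
scene holder [0.498, -0.09, 0.013] 0.61
scene channel [0.219, 0.321, 0.012] 0.74
scene channel [0.498, -0.091, 0.017] 0.66
scene jaw_face [0.516, -0.15, 0.034] 0.73
scene jaw_face [0.233, 0.263, 0.033] 0.4
scene old_pad [0.421, 0.154, -0.005] 0.63
side pad [0.587, 0.215, 0.002] 0.96
side pad [0.541, 0.129, -0.003] 0.96
side pad [0.582, 0.242, 0.003] 0.61
side pad_face [0.589, 0.206, 0.024] 0.95
side pad_face [0.536, 0.137, 0.023] 0.88
side pad_heel [0.56, 0.114, 0.003] 0.78
side pad_heel [0.581, 0.239, 0.006] 0.65
side holder [0.229, 0.289, 0.004] 0.89
side holder [0.509, -0.123, 0.0] 0.75
side channel [0.5, -0.092, 0.014] 0.86
side channel [0.218, 0.318, 0.012] 0.63
side jaw_face [0.236, 0.261, 0.037] 0.56
side old_pad [0.428, 0.158, 0.001] 0.82
1.2
```

View pics/scene0.png

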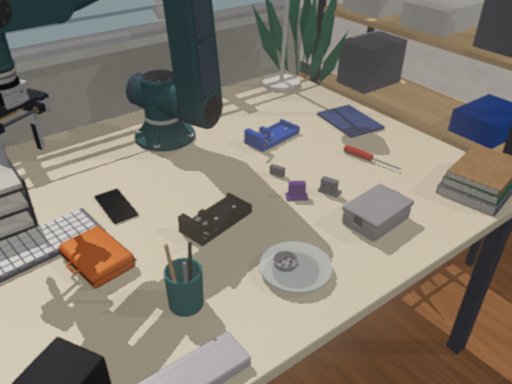

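View pics/side0.png

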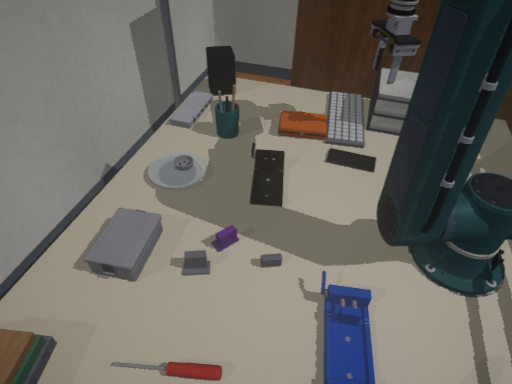

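View pics/wrist0.png

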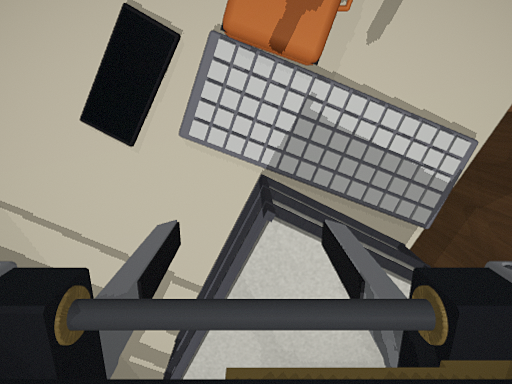

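```bash
python3 - <<'E'
import cv2,numpy as np
a=cv2.imread("pics/scene0.png");b=cv2.imread("pics/side0.png")
def c(i,x,y,w,h): return cv2.resize(i[y:y+h,x:x+w],(400,300),interpolation=cv2.INTER_CUBIC)
cv2.imwrite("pics/crop0.png",np.vstack([np.hstack([c(a,265,150,96,72),c(a,170,180,96,72)]),np.hstack([c(b,170,215,120,90),c(b,210,135,120,90)])]))
E
```

```text
(no output)
```

View pics/crop0.png

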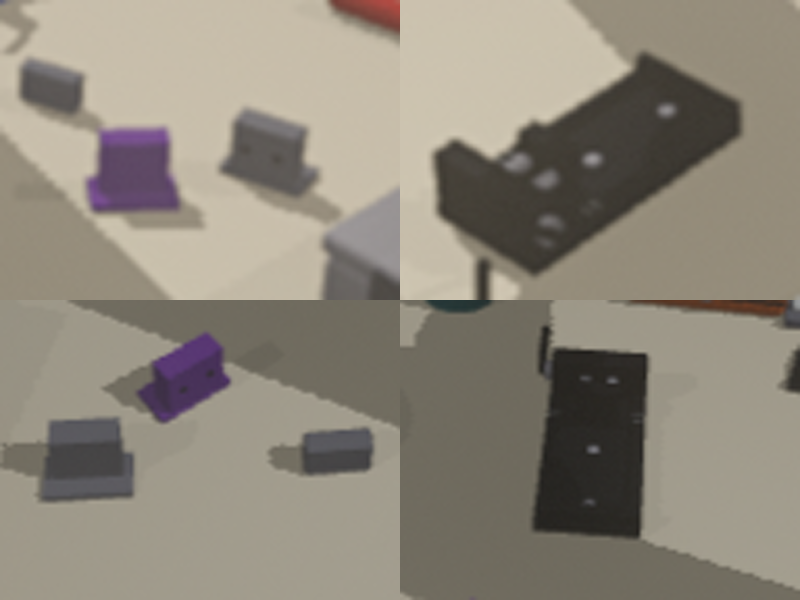

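```bash
cat > h.py <<'E'
from bench import robot
import numpy as np, cv2
from scipy.spatial.transform import Rotation as R
def pose():
    o=robot.get_obs(); return np.array(o['tool_pos']),R.from_euler('xyz',o['ee_rot']),o
def plan(p,yaw):
    t,r,o=pose(); q=R.from_euler('xyz',[-90,0,yaw],degrees=True)
    print('t',round(o['time'],2),'at',t.round(4),'rpy',np.degrees(o['ee_rot']).round(1),'w',round(o['width'],4),'F',np.round(o['wrist_force'],1))
    print('shift mm',(r.inv().apply(np.array(p)-t)*1000).round(1),'rot deg',np.degrees((r.inv()*q).as_rotvec()).round(1))
def wcam(s,t,r):
    T=np.eye(4);T[:3,:3]=r.as_matrix();T[:3,3]=t
    return T@s['mount']
def proj(s,W,P):
    c=np.linalg.inv(W)@np.r_[P,1]; return s['fx']*c[0]/c[2]+s['cx'],s['fy']*c[1]/c[2]+s['cy']
def onplane(s,W,u,v,z):
    d=W[:3,:3]@[(u-s['cx'])/s['fx'],(v-s['cy'])/s['fy'],1]; return (W[:3,3]+d*(z-W[2,3])/d[2]).round(4)
E
python3 - <<'E'
from h import *
plan([.586,.216,.22],15)
t,r,o=pose(); s=robot.snapshot('wrist'); print(s['mount'].round(3),s['fx'])
E
```

```text
t 1.2 at [ 0.2456 -0.4922  0.2055] rpy [-90.   -0.  -63.5] w 0.094 F [-0.4  0.4 -0. ]
shift mm [-481.7  -14.5  620.8] rot deg [  0.  -78.5   0. ]
[[ 1.    -0.    -0.    -0.   ]
 [ 0.    -0.266  0.964 -0.181]
 [-0.    -0.964 -0.266  0.079]
 [ 0.     0.     0.     1.   ]] 291.94238456206955
```

```bash
python3 -m creep '[[-39,-4,50,0,-9,0,0],[-77,-8,99,0,-18,0,0],[-116,-12,149,0,-27,0,0],[-154,-15,198,0,-36,0,0],[-192,-18,248,0,-45,0,0]]'; python3 -c "
from h import *
plan([.586,.216,.22],15)"
```

```text
time: 1.88
tool_pos: [0.3815, -0.2093, 0.2238]
ee_rot: [-1.571, -0.001, -0.318]
wrist_force: [0.6, 0.2, -0.2]
width: 0.094
t 1.88 at [ 0.3815 -0.2093  0.2238] rpy [-90.   -0.1 -18.2] w 0.094 F [ 0.6  0.2 -0.2]
shift mm [ 61.2   3.7 467.9] rot deg [  0.  -33.2   0.1]
```

```bash
python3 -m creep '[[8,0,58,0,-7,0,0],[15,0,117,0,-14,0,0],[23,0,175,0,-21,0,0],[30,0,234,0,-27,0,0],[38,0,292,0,-33,0,0]]'; python3 -c "
from h import *
plan([.586,.216,.22],15)"
```

```text
time: 2.5
tool_pos: [0.5102, 0.0557, 0.2237]
ee_rot: [-1.571, -0.001, 0.257]
wrist_force: [0.4, -0.0, 0.3]
width: 0.0942
t 2.5 at [0.5102 0.0557 0.2237] rpy [-90.   -0.   14.7] w 0.0942 F [ 0.4 -0.   0.3]
shift mm [114.    3.7 135.8] rot deg [ 0.  -0.3  0. ]
```

```bash
python3 -m creep '[[38,0,43,0,0,0,0],[76,0,86,0,0,0,0],[114,0,130,0,0,0,0],[114,0,130,0,0,0,0]]'; python3 - <<'E'
from h import *
t,r,o=pose(); s=robot.snapshot('wrist'); W=wcam(s,t,r); print(t)
im=s['color'].copy(); cv2.imwrite('pics/w1.png',im)
for n in ('pad','pad_face','pad_heel'):
    for d in robot.landmark_of(n,'wrist')[:3]: print(n,np.round(d['point'],4),round(d['p'],2),np.round(proj(s,W,d['point'])))
E
```

```text
time: 3.0
tool_pos: [0.5877, 0.2115, 0.2211]
ee_rot: [-1.57, 0.003, 0.258]
wrist_force: [-0.4, 0.4, 0.7]
width: 0.094
[0.58774272 0.21149652 0.22106701]
pad [0.5421 0.1261 0.0008] 0.56 [205. 217.]
pad_face [0.5334 0.1392 0.0225] 0.85 [199. 212.]
pad_face [0.5927 0.2035 0.0239] 0.68 [252. 179.]
pad_heel [0.5601 0.1164 0.0028] 0.92 [216. 227.]
pad_heel [0.5756 0.2365 0.0034] 0.8 [246. 150.]
```

View pics/w1.png

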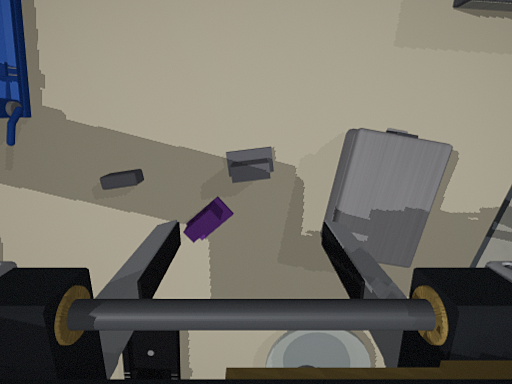

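```bash
python3 - <<'E'
import cv2
a=cv2.imread("pics/w1.png")
cv2.imwrite("pics/w1c.png",cv2.resize(a[135:195,210:290],(800,600),interpolation=cv2.INTER_CUBIC))
E
```

```text
(no output)
```

View pics/w1c.png

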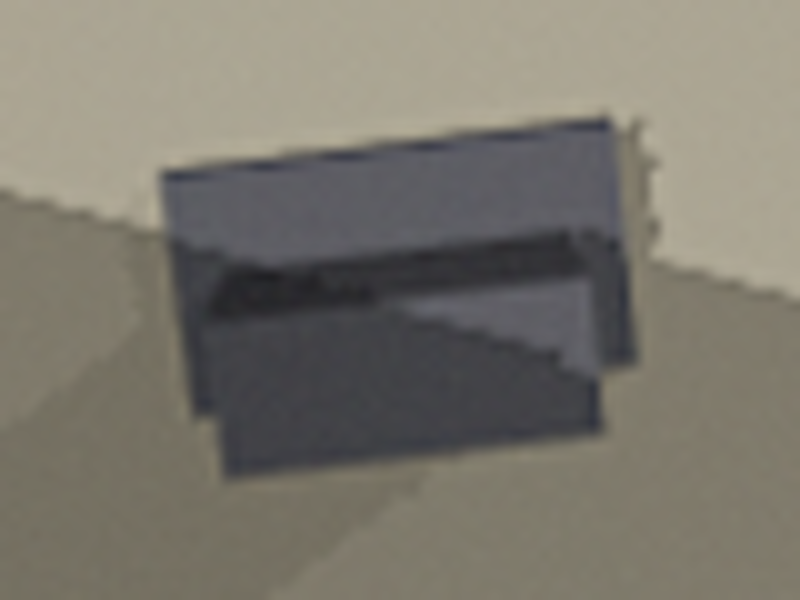

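```bash
python3 - <<'E'
from h import *
t,r,o=pose(); s=robot.snapshot('wrist'); W=wcam(s,t,r); print(t)
A=[onplane(s,W,u,v,.046) for u,v in((232.5,182.8),(270.2,178.2),(269,162.8),(230.8,166.8))]
B=[onplane(s,W,u,v,.006) for u,v in((226.3,152.2),(271,146.8))]
print(A,B)
for a,b in((A[0],A[1]),(A[3],A[2]),(B[0],B[1])): d=(b-a)[:2]; print(np.linalg.norm(d),np.degrees(np.arctan2(d[1],d[0])))
yb=np.mean([np.arctan2(*(b-a)[1::-1]) for a,b in((A[0],A[1]),(A[3],A[2]),(B[0],B[1]))])
x=np.array([np.sin(yb),-np.cos(yb)]); print(np.degrees(yb),np.mean(A,0), np.mean(A[:2],0)[:2]-.010*x, np.mean(B,0)[:2]+.024*x)
yaw=np.degrees(yb)
p=np.mean(A,0)[:2]; plan([*p,.11],yaw)
E
```

```text
[0.58717521 0.20702067 0.22384112]
[array([0.5683, 0.1926, 0.046 ]), array([0.6129, 0.2102, 0.046 ]), array([0.6063, 0.2287, 0.046 ]), array([0.5615, 0.212 , 0.046 ])] [array([0.5501, 0.2223, 0.006 ]), array([0.6073, 0.2446, 0.006 ])]
0.047947054132657596 21.535125828757575
0.04781140031415097 20.4438382060902
0.06139324067028871 21.298827819630823
21.0925972848262 [0.58725  0.210875 0.046   ] [0.58700124 0.21073   ] [0.58733703 0.211058  ]
t 3.25 at [0.5872 0.2068 0.2241] rpy [-90.   -0.   14.4] w 0.0941 F [-0.  -0.5  0.2]
shift mm [  1.  114.1   3.9] rot deg [ 0.  -6.7  0. ]
```

```bash
python3 -m creep '[[1,45,4,0,-7,0,0],[1,70,7,0,-7,0,0],[1,70,7,0,-7,0,0],[1,70,7,0,-7,0,0]]'; python3 - <<'E'
from h import *
t,r,o=pose(); s=robot.snapshot('wrist'); W=wcam(s,t,r); print(t,o['ee_rot'],pose()[0])
im=s['color'].copy(); cv2.imwrite('pics/w2.png',im)
np.save('w2.npy',W)
plan([.5877,.2155,.11],21)
E
```

```text
time: 3.75
tool_pos: [0.5873, 0.2145, 0.1554]
ee_rot: [-1.571, -0.003, 0.374]
wrist_force: [-0.3, -0.9, -0.7]
width: 0.094
[0.58728905 0.2144877  0.15543135] [-1.57135945 -0.00283732  0.37429904] [0.58763435 0.21474098 0.15591844]
t 3.8 at [0.5876 0.2147 0.1559] rpy [-90.   -0.2  21.5] w 0.0941 F [-0.4  0.2  0.2]
shift mm [ 0.2 45.9  0.7] rot deg [0.  0.5 0.2]
```

View pics/w2.png

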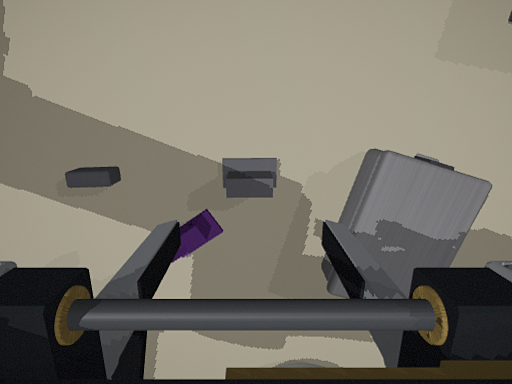

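```bash
python3 - <<'E'
import cv2
a=cv2.imread("pics/w2.png")
cv2.imwrite("pics/w2c.png",cv2.resize(a[150:210,210:290],(800,600),interpolation=cv2.INTER_CUBIC))
E
```

```text
(no output)
```

View pics/w2c.png

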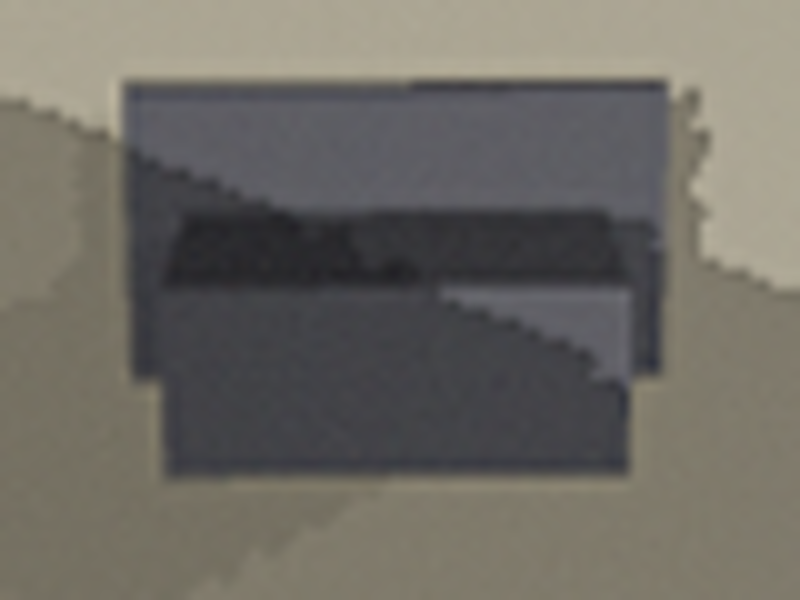

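```bash
python3 - <<'E'
from h import *
s=robot.snapshot('wrist'); W=np.load('w2.npy')
A=[onplane(s,W,u,v,.046) for u,v in((226.3,197.7),(273,197.5),(273,178.5),(226.3,178.5))]
B=[onplane(s,W,u,v,.006) for u,v in((222.5,158.3),(276.5,158.3))]
d=(A[1]-A[0])[:2]; e=(B[1]-B[0])[:2];print(np.linalg.norm(d),np.linalg.norm(e),np.degrees(np.arctan2(d[1],d[0])),np.degrees(np.arctan2(e[1],e[0])))
c=np.mean(A,0)[:2]; print(c,np.mean(B,0)[:2]+.024*np.array([np.sin(.37),-np.cos(.37)]), 'tin',[onplane(s,W,u,v,.06) for u,v in((338,228),(326,285),(368,150))])
plan([*c,.014],21.4)
E
```

```text
0.04852236597693885 0.06155923976138757 21.647919437688152 21.438454652228938
[0.587075 0.216025] [0.58662877 0.21657414] tin [array([0.6849, 0.2132, 0.06  ]), array([0.7019, 0.1489, 0.06  ]), array([0.6765, 0.2951, 0.06  ])]
t 3.85 at [0.5877 0.2149 0.1559] rpy [-90.   -0.2  21.5] w 0.094 F [0.  0.8 0.9]
shift mm [ -0.8 141.9   1.4] rot deg [0.  0.1 0.2]
```

```bash
python3 -m creep '[[-1,50,1,0,0,0,40],[-1,95,1,0,0,0,60],[-1,130,1,0,0,0,60],[-1,142,1,0,0,0,60],[-1,142,1,0,0,0,60]]'; python3 - <<'E'
from h import *
plan([.587,.2163,.014],21.5)
E
```

```text
time: 4.47
tool_pos: [0.5858, 0.2158, 0.012]
ee_rot: [-1.571, -0.001, 0.375]
wrist_force: [1.1, 0.4, 0.3]
width: 0.0718
t 4.47 at [0.5858 0.2158 0.012 ] rpy [-90.   -0.   21.5] w 0.0718 F [1.1 0.4 0.3]
shift mm [ 1.3 -2.   0.1] rot deg [0. 0. 0.]
```

Well aligned; close on it, raising 2 mm first.

```bash
python3 -m creep '[[1,-2,0,0,0,0,60],[1,-2,0,0,0,0,255],[1,-2,0,0,0,0,255],[1,-2,0,0,0,0,255],[1,-2,0,0,0,0,255]]'; python3 - <<'E'
from h import *
plan([.587,.2163,.014],21.5)
E
```

```text
time: 5.1
tool_pos: [0.5865, 0.2162, 0.014]
ee_rot: [-1.571, -0.001, 0.376]
wrist_force: [-0.5, -0.6, 2.5]
width: 0.0481
t 5.1 at [0.5865 0.2162 0.014 ] rpy [-90.   -0.   21.5] w 0.0481 F [-0.5 -0.6  2.5]
shift mm [ 0.5 -0.  -0.1] rot deg [0. 0. 0.]
```

```bash
python3 -m creep '[[0,-50,0,0,0,0,255],[0,-100,0,0,0,0,255],[0,-160,-30,0,0,0,255],[0,-190,-80,0,0,0,255],[0,-200,-140,0,0,0,255]]'; python3 - <<'E'
from h import *
plan([.5,-.09,.21],16)
E
```

```text
time: 5.72
tool_pos: [0.6391, 0.0856, 0.2173]
ee_rot: [-1.573, -0.006, 0.378]
wrist_force: [0.9, -0.5, -1.1]
width: 0.0478
t 5.72 at [0.6391 0.0856 0.2173] rpy [-90.1  -0.3  21.6] w 0.0478 F [ 0.9 -0.5 -1.1]
shift mm [-194.1    6.3 -111.9] rot deg [0.1 5.6 0.4]
```

```bash
python3 -m creep '[[-48,0,-28,0,2,0,255],[-97,0,-56,0,4,0,255],[-145,3,-84,0,6,0,255],[-194,6,-112,0,6,0,255],[-194,6,-112,0,6,0,255]]';python3 -m creep '[[0,0,0,0,0,0,255],[0,0,0,0,0,0,255]]'; python3 - <<'E'
from h import *
t,r,o=pose(); s=robot.snapshot('wrist'); W=wcam(s,t,r); print(t,o['ee_rot'],pose()[0])
cv2.imwrite('pics/w3.png',s['color']); np.save('w3.npy',W)
for n in ('holder','channel','jaw_face'):
  for c in ('wrist','scene','side'):
    if c!='wrist' and n=='holder': robot.snapshot(c)
    for d in robot.landmark_of(n,c)[:2]: print(n,c,np.round(d['point'],4),round(d['p'],2),np.round(proj(s,W,d['point'])))
E
```

```text
time: 6.35
tool_pos: [0.4961, -0.0918, 0.2069]
ee_rot: [-1.571, 0.001, 0.266]
wrist_force: [-0.1, 0.6, -0.9]
width: 0.0475
time: 6.6
tool_pos: [0.4989, -0.0885, 0.2073]
ee_rot: [-1.57, -0.0, 0.273]
wrist_force: [-0.2, -0.1, -0.5]
width: 0.0479
[ 0.49892429 -0.08845511  0.20729031] [-1.57046370e+00 -2.15577379e-04  2.72506785e-01] [ 0.49892926 -0.08840128  0.20725835]
holder wrist [ 0.5032 -0.1204 -0.0011] 0.8 [247. 194.]
holder scene [ 0.7595 -0.0917  0.0177] 0.74 [433. 226.]
holder scene [ 0.5074 -0.1141 -0.0006] 0.62 [251. 190.]
holder side [0.2298 0.2916 0.003 ] 0.95 [  83. -285.]
holder side [ 0.5086 -0.1211 -0.0026] 0.69 [250. 195.]
channel wrist [ 0.4994 -0.0924  0.0153] 0.6 [249. 176.]
channel scene [0.2204 0.318  0.0111] 0.92 [  71. -340.]
channel side [ 0.5015 -0.0923  0.0155] 0.83 [251. 177.]
channel side [0.2162 0.3193 0.0103] 0.61 [  67. -343.]
jaw_face scene [ 0.4995 -0.0904  0.0148] 0.72 [250. 175.]
jaw_face scene [ 0.5148 -0.1521  0.0346] 0.7 [248. 226.]
jaw_face side [ 0.5141 -0.1479  0.0363] 0.75 [249. 223.]
jaw_face side [0.2353 0.2628 0.0329] 0.64 [  67. -283.]
```

View pics/w3.png

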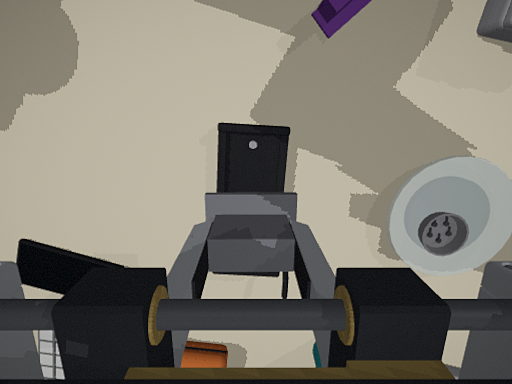

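```bash
python3 -m creep '[[0,-30,-30,0,0,0,255],[0,-40,-65,0,0,0,255],[0,-40,-100,0,0,0,255],[0,-40,-100,0,0,0,255],[0,-40,-100,0,0,0,255]]'; python3 - <<'E'
from h import *
t,r,o=pose(); s=robot.snapshot('wrist'); W=wcam(s,t,r); print(t,o['ee_rot'],pose()[0])
cv2.imwrite('pics/w4.png',s['color']); np.save('w4.npy',W)
for n in ('holder','channel','jaw_face'):
  for c in ('wrist',):
    for d in robot.landmark_of(n,c)[:2]: print(n,c,np.round(d['point'],4),round(d['p'],2),np.round(proj(s,W,d['point'])))
cv2.imwrite("pics/w4c.png",cv2.resize(s['color'][40:220,140:380],(800,600),interpolation=cv2.INTER_CUBIC))
E
```

```text
time: 7.82
tool_pos: [0.5247, -0.1853, 0.2471]
ee_rot: [-1.57, 0.0, 0.271]
wrist_force: [0.6, 0.6, -1.4]
width: 0.0478
[ 0.5247024  -0.18533398  0.2471413 ] [-1.56982461e+00  3.60727537e-04  2.70741231e-01] [ 0.5247119  -0.18499949  0.24731799]
holder wrist [ 5.025e-01 -1.219e-01 -5.000e-04] 0.72 [247. 119.]
holder wrist [ 0.5204 -0.1619  0.2358] 0.62 [252. 193.]
channel wrist [ 0.5018 -0.0923  0.0129] 0.89 [252.  98.]
jaw_face wrist [ 0.5155 -0.1488  0.0279] 0.95 [251. 142.]
jaw_face wrist [ 7.094e-01 -3.300e-01 -4.000e-04] 0.56 [334. 278.]
```

View pics/w4c.png

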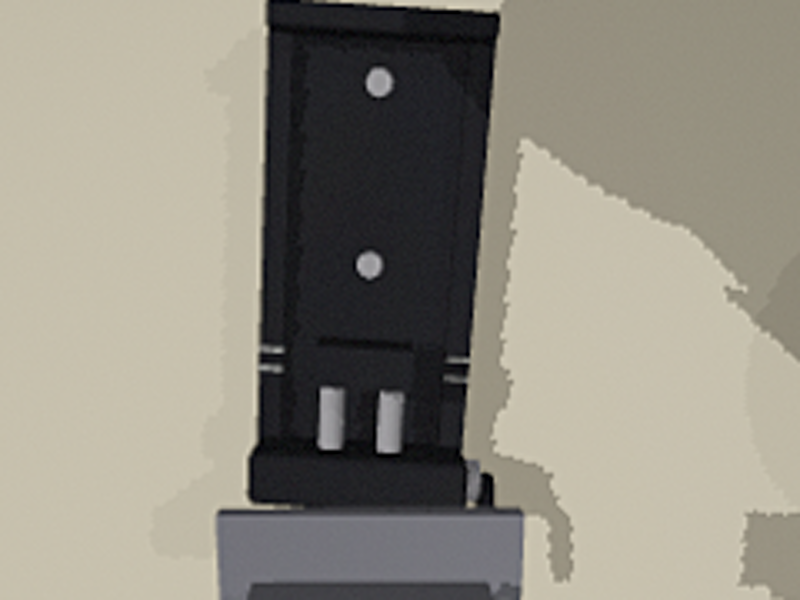

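```bash
python3 - <<'E'
from h import *
s=robot.snapshot('wrist'); W=np.load('w4.npy')
f=lambda x,y,z: onplane(s,W,x/3.3333+140-.35,y/3.3333+40-.35,z)[:2]
def ang(a,b): d=b-a; return np.degrees(np.arctan2(d[1],d[0])).round(2)
L=[f(266.5,50,.018),f(257,440,.018)];Rr=[f(495,50,.018),f(463,440,.018)]
D=[f(379,82,.012),f(369,265,.012)]
M=[f(270,349,.018),f(457,359,.018)];N=[f(270,368,.018),f(457,379,.018)]
print('edges',ang(*L)+90,ang(*Rr)+90,'width',np.linalg.norm(L[1]-Rr[1]),np.linalg.norm(L[0]-Rr[0]))
print('dots',ang(*D)+90,'lines',ang(*M),ang(*N), 'ends jaw',ang(f(319,341,.052),f(412,347,.052)),'ledge',ang(f(270,24,.028),f(498,38,.028)))
m,n=np.mean(M,0),np.mean(N,0); print('dist lines',np.linalg.norm(n-m),m,n)
mid=(L[1]+Rr[1]+L[0]+Rr[0])/4
for yaw in (14.5,15,15.5,16):
    a=np.radians(yaw-90); x=np.array([np.cos(a),np.sin(a)]); y=np.array([-x[1],x[0]])
    o=(m+n)/2-.040*x
    print(yaw,'o',o.round(4),'ymid',((mid-o)@y).round(4),'dots',[((d-o)@x).round(4) for d in D],[((d-o)@y).round(4) for d in D],
      'jawtop', [((f(u,v,.052)-o)@x).round(4) for u,v in((319,341),(412,347))])
E
```

```text
edges 12.379999999999995 12.340000000000003 width 0.08840814442120137 0.08850451965860273
dots 12.299999999999997 lines 12.5 12.14 ends jaw 11.78 ledge 12.29
dist lines 0.008187337784652578 [ 0.51465 -0.1552 ] [ 0.5168 -0.1631]
14.5 o [ 0.5057 -0.1204] ymid 0.0019 dots [np.float64(-0.0706), np.float64(-0.0002)] [np.float64(0.0043), np.float64(0.0016)] jawtop [np.float64(0.0275), np.float64(0.0292)]
15 o [ 0.5054 -0.1205] ymid 0.0022 dots [np.float64(-0.0706), np.float64(-0.0002)] [np.float64(0.0053), np.float64(0.002)] jawtop [np.float64(0.0273), np.float64(0.0293)]
15.5 o [ 0.505  -0.1206] ymid 0.0026 dots [np.float64(-0.0705), np.float64(-0.0002)] [np.float64(0.0062), np.float64(0.0023)] jawtop [np.float64(0.0272), np.float64(0.0295)]
16 o [ 0.5047 -0.1207] ymid 0.003 dots [np.float64(-0.0704), np.float64(-0.0002)] [np.float64(0.0072), np.float64(0.0027)] jawtop [np.float64(0.027), np.float64(0.0296)]
```

```bash
python3 - <<'E'
from h import *
s=robot.snapshot('wrist'); W=np.load('w4.npy')
f=lambda x,y,z: onplane(s,W,x/3.3333+140-.35,y/3.3333+40-.35,z)[:2]
L=[f(266.5,50,.018),f(257,440,.018)];Rr=[f(495,50,.018),f(463,440,.018)]
D=[f(379,82,.012),f(369,265,.012)]
M=[f(270,349,.018),f(457,359,.018)];N=[f(270,368,.018),f(457,379,.018)]
a=np.radians(12.3-90); x=np.array([np.cos(a),np.sin(a)]); y=np.array([-x[1],x[0]])
q=np.mean(M+N,0); mid=np.mean(L+Rr,0)
print([float(((p-q)@y).round(4)) for p in (mid,*D)])
yo=np.mean([0,(mid-q)@y,(D[0]-q)@y,(D[1]-q)@y])
o=q-.040*x+yo*y; print('holder o',o.round(4),'jaw',[((f(u,v,.052)-o)@x).round(4) for u,v in((319,341),(412,347))])
for X in(-.030,):
  c=o+X*x; print(c.round(4)); plan([*c,.11],12.3); plan([*c,.026],12.3)
E
```

```text
[0.0001, 0.0001, 0.0001]
holder o [ 0.5073 -0.1201] jaw [np.float64(0.0281), np.float64(0.0285)]
[ 0.5009 -0.0907]
t 8.12 at [ 0.5249 -0.1851  0.2476] rpy [-90.   -0.   15.6] w 0.0478 F [ 0.2  0.3 -0.7]
shift mm [  2.1 137.6  97.3] rot deg [0.  3.3 0. ]
t 8.12 at [ 0.5249 -0.1851  0.2476] rpy [-90.   -0.   15.6] w 0.0478 F [ 0.2  0.3 -0.7]
shift mm [  2.1 221.6  97.4] rot deg [0.  3.3 0. ]
```

```bash
python3 -m creep '[[1,0,40,0,2,0,255],[2,20,80,0,3.3,0,255],[2,70,97,0,3.3,0,255],[2,120,97,0,3.3,0,255],[2,158,97,0,3.3,0,255]]'; python3 -m creep '[[0,0,0,0,0,0,255],[0,0,0,0,0,0,255]]';python3 - <<'E'
from h import *
plan([.5009,-.0907,.026],12.3)
t,r,o=pose(); s=robot.snapshot('wrist'); W=wcam(s,t,r)
cv2.imwrite('pics/w5.png',s['color']); np.save('w5.npy',W)
cv2.imwrite("pics/w5c.png",cv2.resize(s['color'][80:290,120:400],(800,600),interpolation=cv2.INTER_CUBIC))
E
```

```text
time: 8.75
tool_pos: [0.5, -0.0908, 0.0874]
ee_rot: [-1.57, 0.001, 0.215]
wrist_force: [-0.2, -0.4, -0.2]
width: 0.048
time: 9.0
tool_pos: [0.5021, -0.092, 0.0913]
ee_rot: [-1.572, -0.003, 0.213]
wrist_force: [1.7, 0.1, -1.0]
width: 0.0478
t 9.0 at [ 0.5021 -0.092   0.0913] rpy [-90.1  -0.2  12.2] w 0.0478 F [ 1.7  0.1 -1. ]
shift mm [-1.  65.3  1.6] rot deg [ 0.1 -0.1  0.2]
```

View pics/w5c.png

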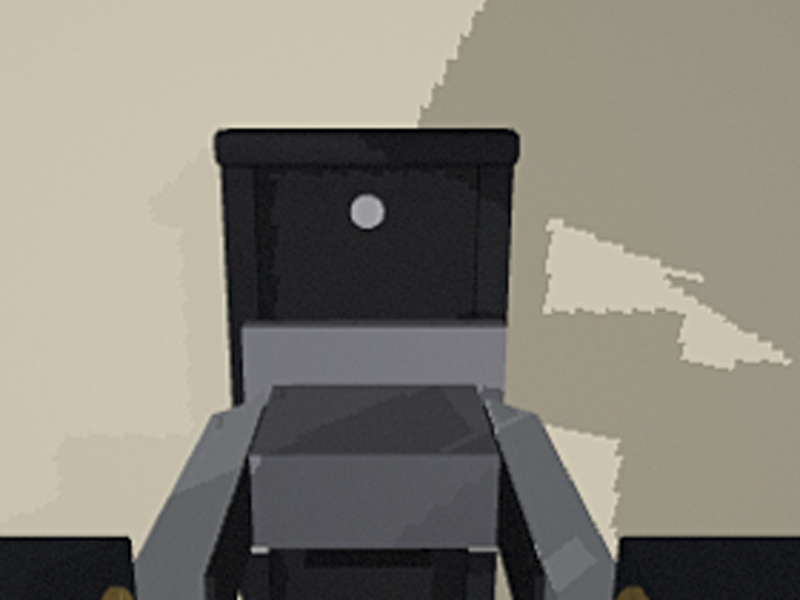

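```bash
python3 - <<'E'
from h import *
s=robot.snapshot('wrist'); W=np.load('w5.npy'); print(s['cx'],s['cy'],s['mount'].round(4))
t,r,o=pose()
M=s['mount']
tl=lambda P:(np.linalg.inv(W@np.linalg.inv(M))@np.r_[P,1])[:3]*1000
k=280/800
f=lambda x,y,z: tl(np.r_[onplane(s,W,x*k+120-.35,y*k+80-.35,z)[:2],z]).round(1)
b=t[2]-.014
print('dot',f(367,211,.012)); print('ledge',f(216,134,.028),f(519,134,.028)); print('rails',f(222,166,.018),f(516,166,.018),f(233,350,.018),f(508,320,.018))
print('flange',f(243,325,b+.006),f(506,325,b+.006)); print('top',f(252,455,b+.046),f(498,455,b+.046),f(250,548,b+.046),f(498,548,b+.046))
E
```

```text
250.7185443525465 192.17420261184662 [[ 1.000e+00 -4.000e-04  4.000e-04  1.000e-03]
 [-5.000e-04 -2.661e-01  9.639e-01 -1.814e-01]
 [-3.000e-04 -9.639e-01 -2.661e-01  7.770e-02]
 [ 0.000e+00  0.000e+00  0.000e+00  1.000e+00]]
dot [-1.2 79.3 41.7]
ledge [-44.3  63.1  65.9] [42.6 63.3 65.9]
rails [-44.8  73.1  56. ] [43.8 73.4 56. ] [-44.1  73.2  -1.9] [43.4 73.4  7.9]
flange [-29.8   7.1  24.9] [32.   7.2 24.8]
top [-22.6 -32.9  10. ] [ 24.9 -32.8   9.9] [-23.8 -32.9 -10.1] [ 25.7 -32.7 -10.2]
```

```bash
python3 -m creep '[[-1.5,25,1.5,0,0,0,255],[-1.5,45,1.5,0,0,0,255],[-1.5,56,1.5,0,0,0,255],[-1.5,61,1.5,0,0,0,255],[-1.5,61,1.5,0,0,0,255]]';python3 - <<'E'
from h import *
plan([.5009,-.0907,.026],12.3)
E
```

```text
time: 9.72
tool_pos: [0.4996, -0.0908, 0.029]
ee_rot: [-1.571, -0.001, 0.213]
wrist_force: [0.0, -0.4, -1.3]
width: 0.048
t 9.72 at [ 0.4996 -0.0908  0.029 ] rpy [-90.   -0.1  12.2] w 0.048 F [ 0.  -0.4 -1.3]
shift mm [ 1.3  3.  -0.1] rot deg [ 0.  -0.1  0.1]
```

```bash
python3 -m creep '[[0,1.5,0,0,0,0,255],[0,2.5,0,0,0,0,255],[0,2.5,0,0,0,0,255],[0,2.5,0,0,0,0,255]]';python3 - <<'E'
from h import *
plan([.5009,-.0907,.026],12.3)
t,r,o=pose(); s=robot.snapshot('wrist'); W=wcam(s,t,r)
np.save('w6.npy',W)
cv2.imwrite("pics/w6c.png",cv2.resize(s['color'][80:290,120:400],(800,600),interpolation=cv2.INTER_CUBIC))
s=robot.snapshot('side');cv2.imwrite("pics/s6c.png",cv2.resize(s['color'][110:230,200:360],(800,600),interpolation=cv2.INTER_CUBIC))
E
```

```text
time: 10.22
tool_pos: [0.4992, -0.0907, 0.026]
ee_rot: [-1.571, -0.0, 0.213]
wrist_force: [0.2, 0.7, -1.2]
width: 0.0477
t 10.22 at [ 0.4992 -0.0907  0.026 ] rpy [-90.   -0.   12.2] w 0.0477 F [ 0.2  0.7 -1.2]
shift mm [ 1.7 -0.  -0.4] rot deg [ 0.  -0.1  0. ]
```

View pics/w6c.png

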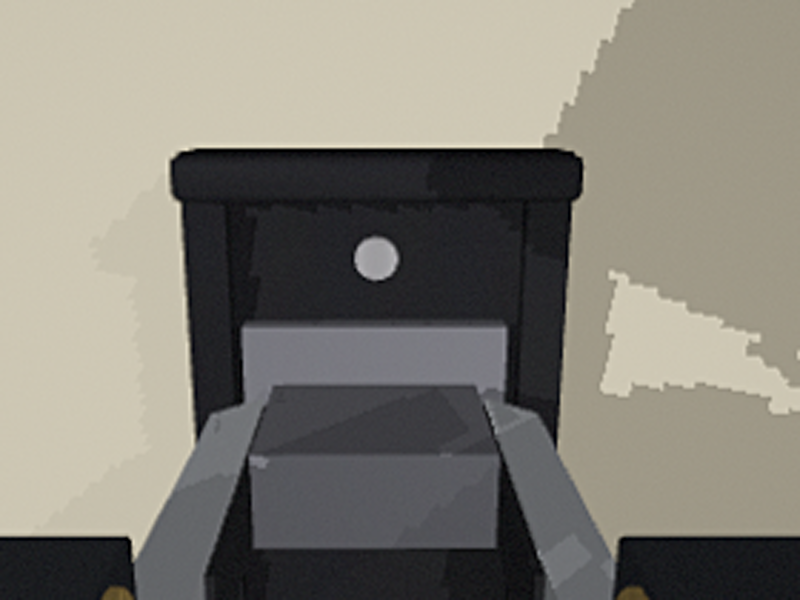

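View pics/s6c.png

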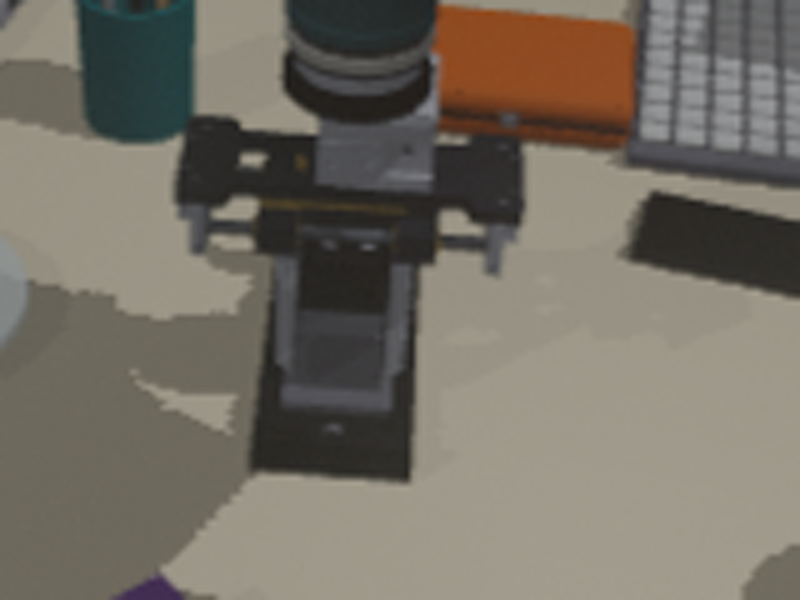

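```bash
python3 -m creep '[[0,0.5,0,0,0,0,255],[0,0.5,0,0,0,0,255]]';python3 -m creep '[[0,0.5,0,0,0,0,255],[0,0.5,0,0,0,0,255]]'
```

```text
time: 10.58
tool_pos: [0.4992, -0.0907, 0.0259]
ee_rot: [-1.571, -0.0, 0.213]
wrist_force: [-2.4, 0.4, 3.6]
width: 0.0477
time: 10.82
tool_pos: [0.4992, -0.0907, 0.0259]
ee_rot: [-1.571, -0.0, 0.213]
wrist_force: [-3.3, 0.0, 6.4]
width: 0.0478
```

```bash
python3 -m creep '[[0,-0.5,-6,0,0,0,255],[0,-0.5,-14,0,0,0,255],[0,-0.5,-24,0,0,0,255],[0,-0.5,-34,0,0,0,255],[0,-0.5,-40,0,0,0,255]]';python3 -m creep '[[0,0,0,0,0,0,255],[0,0,0,0,0,0,255]]'
python3 - <<'E'
from h import *
t,r,o=pose(); s=robot.snapshot('wrist'); W=wcam(s,t,r)
plan([.5,-.09,.026],12.3)
cv2.imwrite("pics/w7c.png",cv2.resize(s['color'][80:290,120:400],(800,600),interpolation=cv2.INTER_CUBIC))
E
```

```text
time: 11.45
tool_pos: [0.5082, -0.1306, 0.0259]
ee_rot: [-1.571, -0.001, 0.212]
wrist_force: [-0.6, 2.9, 6.5]
width: 0.0479
time: 11.7
tool_pos: [0.5084, -0.1313, 0.026]
ee_rot: [-1.573, -0.001, 0.213]
wrist_force: [1.2, -0.8, 4.8]
width: 0.0477
t 11.75 at [ 0.5084 -0.1312  0.026 ] rpy [-90.2  -0.1  12.2] w 0.0476 F [ 1.  -1.8  5. ]
shift mm [ 0.5 -0.2 42.1] rot deg [ 0.2 -0.1  0.1]
```

View pics/w7c.png

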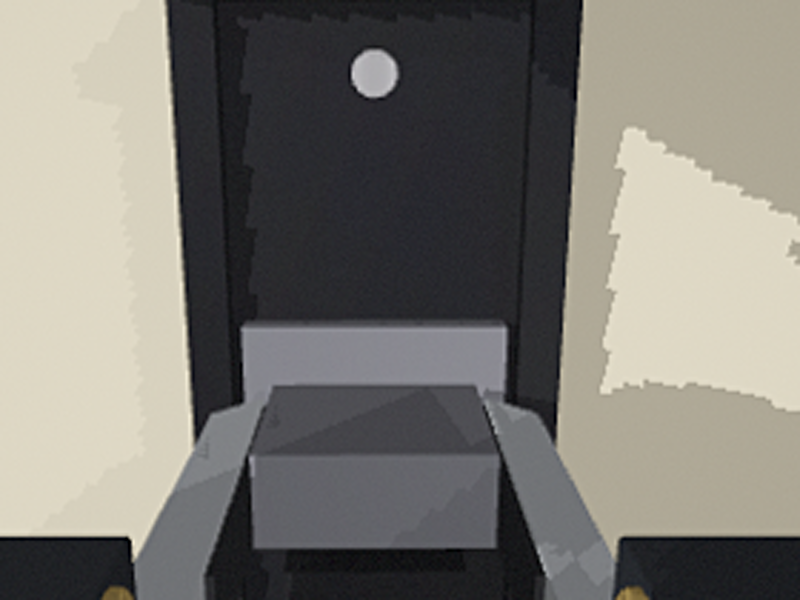

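```bash
python3 -m creep '[[0,-0.5,-2,0,0,0,255],[0,-0.5,-4,0,0,0,255],[0,-0.5,-6,0,0,0,255],[0,-0.5,-6,0,0,0,255]]';python3 -m creep '[[0,0,-1,0,0,0,255],[0,0,-2,0,0,0,255],[0,0,-2,0,0,0,255]]';python3 -m creep '[[0,0,-1,0,0,0,255],[0,0,-2,0,0,0,255],[0,0,-2,0,0,0,255]]'
python3 - <<'E'
from h import *
t,r,o=pose(); print(t,r.inv().apply(o['wrist_force']).round(1))
E
```

```text
time: 12.25
tool_pos: [0.5087, -0.1347, 0.026]
ee_rot: [-1.569, -0.0, 0.214]
wrist_force: [-0.2, 3.0, 4.6]
width: 0.0479
time: 12.62
tool_pos: [0.5091, -0.1366, 0.026]
ee_rot: [-1.569, 0.0, 0.214]
wrist_force: [-0.0, 2.1, 5.4]
width: 0.0478
time: 13.0
tool_pos: [0.5095, -0.1386, 0.0259]
ee_rot: [-1.569, 0.0, 0.214]
wrist_force: [-1.1, 2.8, 5.6]
width: 0.0476
[ 0.50949639 -0.13862014  0.0259086 ] [-0.5 -5.6  3. ]
```

```bash
python3 -m creep '[[0,-0.3,-1,0,0,0,255],[0,-0.3,-2,0,0,0,255],[0,-0.3,-3,0,0,0,255],[0,-0.3,-3,0,0,0,255]]';python3 -m creep '[[0,0,-1,0,0,0,255],[0,0,-2,0,0,0,255],[0,0,-2,0,0,0,255]]'
python3 - <<'E'
from h import *
t,r,o=pose(); print(t,r.inv().apply(o['wrist_force']).round(1))
E
```

```text
time: 13.5
tool_pos: [0.51, -0.142, 0.0259]
ee_rot: [-1.57, 0.001, 0.213]
wrist_force: [-0.8, 3.1, 5.3]
width: 0.0477
time: 13.88
tool_pos: [0.5105, -0.1438, 0.0259]
ee_rot: [-1.569, 0.0, 0.213]
wrist_force: [-1.8, 4.5, 3.8]
width: 0.0479
[ 0.51047034 -0.14384072  0.0259413 ] [-0.8 -3.8  4.8]
```

```bash
python3 -m creep '[[0,0,-1,0,0,0,255],[0,0,-2,0,0,0,255],[0,0,-2,0,0,0,255]]';python3 -m creep '[[0,0,-1,0,0,0,255],[0,0,-2,0,0,0,255],[0,0,-2,0,0,0,255],[0,0,-2,0,0,0,255]]'
python3 - <<'E'
from h import *
t,r,o=pose(); print(t,r.inv().apply(o['wrist_force']).round(1))
s=robot.snapshot('wrist'); cv2.imwrite("pics/w8c.png",cv2.resize(s['color'][80:290,120:400],(800,600),interpolation=cv2.INTER_CUBIC))
s=robot.snapshot('scene'); cv2.imwrite("pics/sc8c.png",cv2.resize(s['color'][165:270,160:300],(800,600),interpolation=cv2.INTER_CUBIC))
for d in robot.landmark_of('jaw_face','scene')[:3]: print(d)
for d in robot.landmark_of('pad_face','scene')[:3]: print(d)
E
```

```text
time: 14.25
tool_pos: [0.5108, -0.1452, 0.026]
ee_rot: [-1.568, 0.001, 0.213]
wrist_force: [-1.8, 6.6, 4.5]
width: 0.0476
time: 14.75
tool_pos: [0.5111, -0.1466, 0.026]
ee_rot: [-1.567, 0.001, 0.213]
wrist_force: [-1.2, 7.3, 5.3]
width: 0.0476
[ 0.51105291 -0.14658619  0.02596719] [ 0.4 -5.3  7.4]
{'point': [0.2322, 0.2631, 0.0345], 'p': 0.66}
{'point': [0.5143, -0.1588, 0.0352], 'p': 0.61}
{'point': [0.5313, 0.1395, 0.0212], 'p': 0.97}
{'point': [0.5129, -0.1604, 0.0374], 'p': 0.51}
```

View pics/w8c.png

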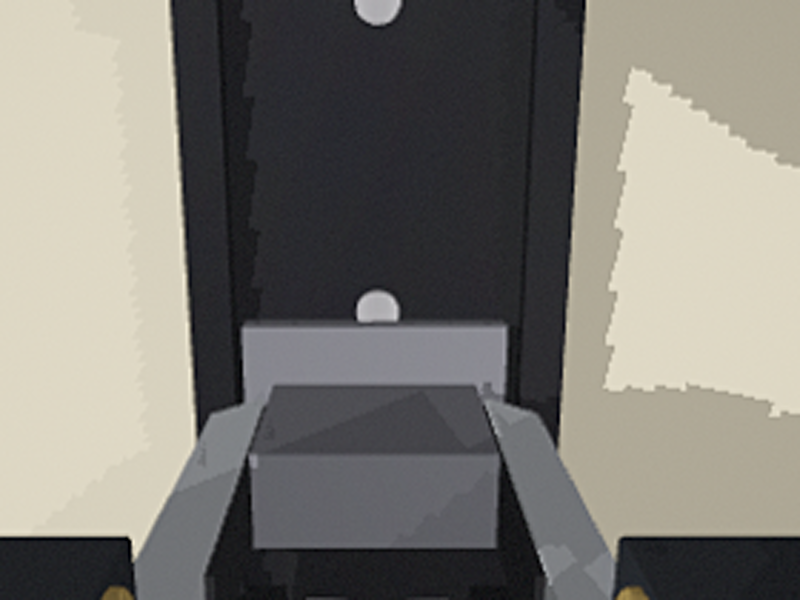

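View pics/sc8c.png

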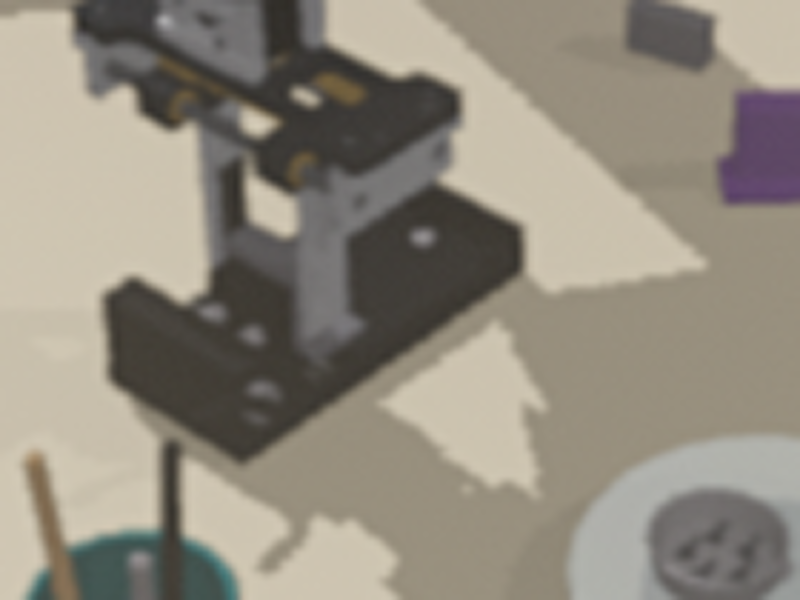

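```bash
python3 -m creep '[[0,0,-1,0,0,0,255],[0,0,-2,0,0,0,255],[0,0,-3,0,0,0,255],[0,0,-4,0,0,0,255],[0,0,-4,0,0,0,255]]';python3 -m creep '[[0,0,0,0,0,0,255],[0,0,0,0,0,0,255]]'
python3 - <<'E'
from h import *
t,r,o=pose(); print(t,r.inv().apply(o['wrist_force']).round(1))
x=np.array([np.sin(np.radians(12.3)),-np.cos(np.radians(12.3))]); print((t[:2]-[.5073,-.1201])@x+.01)
E
```

```text
time: 15.58
tool_pos: [0.5116, -0.1492, 0.026]
ee_rot: [-1.565, 0.001, 0.214]
wrist_force: [-2.6, 10.3, 6.8]
width: 0.0476
time: 15.82
tool_pos: [0.5116, -0.1492, 0.026]
ee_rot: [-1.565, 0.001, 0.214]
wrist_force: [-2.6, 10.3, 7.3]
width: 0.048
[ 0.51161012 -0.14923253  0.02595126] [-0.4 -7.2 10.7]
0.03938199255071653
```

```bash
for i in 1; do python3 -m creep '[[0,0,-0.5,0,0,0,255],[0,0,-0.5,0,0,0,255],[0,0,-0.5,0,0,0,255],[0,0,-0.5,0,0,0,255],[0,0,-0.5,0,0,0,255]]'; done
python3 -m creep '[[0,0,0,0,0,0,255],[0,0,0,0,0,0,255],[0,0,0,0,0,0,255],[0,0,0,0,0,0,255],[0,0,0,0,0,0,255]]'
python3 -m creep '[[0,0,0,0,0,0,255],[0,0,0,0,0,0,255],[0,0,0,0,0,0,255],[0,0,0,0,0,0,255],[0,0,0,0,0,0,255]]'
python3 -m creep '[[0,0,0,0,0,0,255],[0,0,0,0,0,0,255],[0,0,0,0,0,0,255],[0,0,0,0,0,0,255],[0,0,0,0,0,0,255]]'
python3 -m creep '[[0,0,0,0,0,0,255],[0,0,0,0,0,0,255],[0,0,0,0,0,0,255],[0,0,0,0,0,0,255],[0,0,0,0,0,0,255]]'
python3 -m creep '[[0,0,0,0,0,0,255],[0,0,0,0,0,0,255],[0,0,0,0,0,0,255],[0,0,0,0,0,0,255],[0,0,0,0,0,0,255]]'
python3 - <<'E'
from h import *
t,r,o=pose(); print(t,r.inv().apply(o['wrist_force']).round(1))
x=np.array([np.sin(np.radians(12.3)),-np.cos(np.radians(12.3))]); print((t[:2]-[.5073,-.1201])@x+.01)
W=None
s=robot.snapshot('wrist'); cv2.imwrite("pics/w9c.png",cv2.resize(s['color'][80:290,120:400],(800,600),interpolation=cv2.INTER_CUBIC))
s=robot.snapshot('scene'); cv2.imwrite("pics/sc9c.png",cv2.resize(s['color'][195:255,170:250],(800,600),interpolation=cv2.INTER_CUBIC))
W=s['world_from_camera']; o=np.r_[.5073,-.1201]; y=np.array([-x[1],x[0]])
for X in (.030,.036,.044): 
  u,v=proj(s,W,np.r_[o+X*x+.039*y,.018]); print(X,'at crop',round((u-170)*10),round((v-195)*10))
E
```

```text
time: 16.45
tool_pos: [0.5117, -0.1495, 0.026]
ee_rot: [-1.564, 0.001, 0.214]
wrist_force: [-3.0, 10.6, 7.2]
width: 0.0478
time: 17.08
tool_pos: [0.5117, -0.1495, 0.026]
ee_rot: [-1.564, 0.001, 0.214]
wrist_force: [-2.3, 10.9, 6.3]
width: 0.0479
time: 17.7
tool_pos: [0.5117, -0.1495, 0.026]
ee_rot: [-1.564, 0.001, 0.214]
wrist_force: [-2.5, 11.1, 7.2]
width: 0.0476
time: 18.32
tool_pos: [0.5117, -0.1495, 0.026]
ee_rot: [-1.564, 0.001, 0.214]
wrist_force: [-2.4, 10.8, 7.4]
width: 0.0479
time: 18.95
tool_pos: [0.5117, -0.1495, 0.026]
ee_rot: [-1.564, 0.001, 0.214]
wrist_force: [-3.1, 10.9, 7.2]
width: 0.0479
time: 19.58
tool_pos: [0.5117, -0.1495, 0.026]
ee_rot: [-1.564, 0.001, 0.214]
wrist_force: [-3.0, 11.4, 7.6]
width: 0.048
[ 0.51167455 -0.14946009  0.02595743] [-0.5 -7.6 11.8]
0.0396180600317859
0.03 at crop 487 323
0.036 at crop 470 334
0.044 at crop 448 349
```

View pics/sc9c.png

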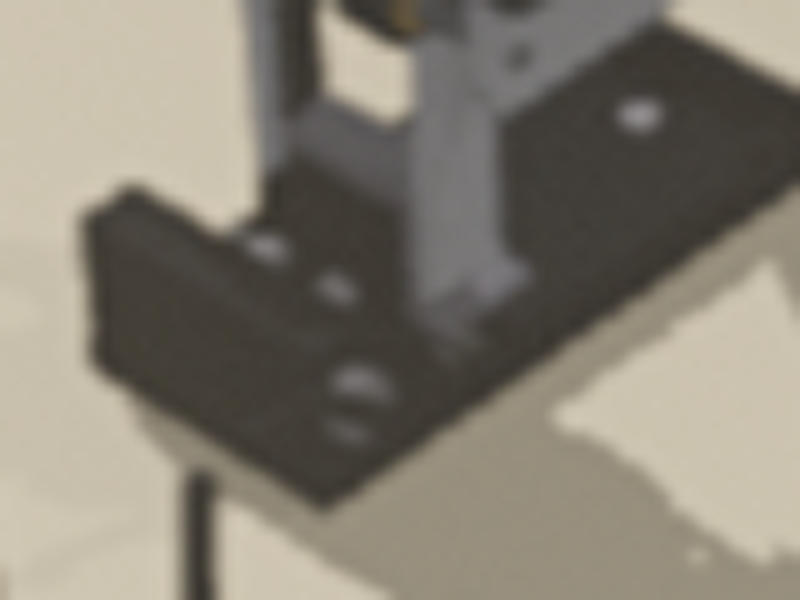

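View pics/w9c.png

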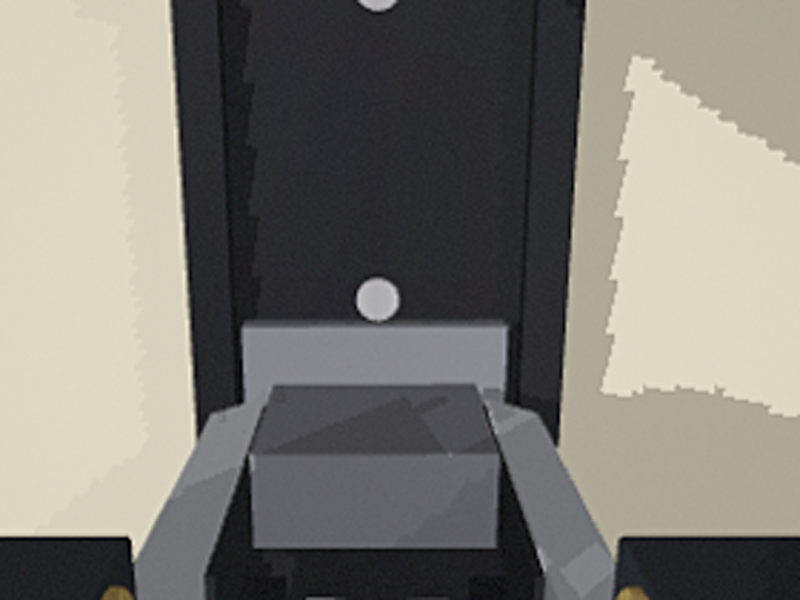

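```bash
python3 -c "
from bench import robot
print(robot.close_job()); o=robot.get_obs(); print(o['time'],o['tool_pos'],o['wrist_force'],o['width'])"
```

```text
the job is handed in; nothing more can be done
None
the job is handed in; nothing more can be done
```

The grey heeled pad is pressed on the jaw and still held in the gripper. I handed the job in at about 19.7 s of the 48 s allowed, and the hand-in gives no verdict.

I picked the grey pad rather than the purple look-alike. I set it heel down in the black holder's channel about 49 mm clear of the jaw, then slid it into contact and pressed. I held the push for about 3.8 s at a fixed pose before handing in.

**Last checks:**
- **Push:** the wrist reads a steady 11 to 12 N along the channel, of which I estimate 1 to 2 N is floor friction, so about 9 to 10 N on the jaw.
- **Jaw travel:** the tool pose and the holder position I measured put it about 9.6 mm back, close to midway between the pale lines. I could not see the jaw face against the lines because the pad hid it.
- **Pad:** it is square and centred in the channel to within about 1 mm. It sits on the floor with about 7 N of downward pressure from the gripper, and the grip width is 48 mm.
- **Other things on the desk:** I touched nothing else that I know of, but I did not re-measure where everything ended up.

**Disagreements:** the networks kept mixing the pad and holder with their purple and blue look-alikes, so I chose by the pictures. One wrist picture was taken while the arm was still settling and was off by about 5 mm, so I repeated the measurement closer in.

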